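# Press the reducing bush out of a polishing wheel

## Robot

A 6-joint arm with a two-finger parallel gripper is mounted at the origin on the work surface. World frame = base frame: x ahead of the robot, y to its left, z up, the work surface at z = 0. Lengths are in m, angles in rad, forces in N, time in s.
With the tool pointing down it reaches from about 0.375 to 0.9 m from the base axis. Payload 3.1 kg.
Tool frame: the origin (TCP) lies midway between the tips of the shut fingers; the grasp point (between the pads) lies 19 mm behind it; z points along the fingers, y is the line along which they close (so a half turn about z gives the same grasp; the last joint's range is limited). The gripper opens to 85 mm and grips with 20 to 120 N. Pads are 22 mm wide; open, the fingers measure 114 mm over their backs; the gripper's body (76 mm by 85 mm) begins 54 mm behind the grasp point. The pads swing forward as they close: fully open they stand 13 mm farther back than shut.
Start: joints at [1.115, 0.527, 1.433, -0, 1.181, -0.178], TCP at [0.171, 0.601, 0.231] pointing down, gripper open.
Joint ranges: [-3.08, 3.08], [-0.75, 2.2], [0.22, 2.44], [-1.43, 4.57], [0, 2.65], [-2.85, 2.85]. Speed limits (rad/s): [2.79, 2.79, 3.14, 3.14, 3.14, 3.14].

## Interface

Orientations are given as a unit quaternion [x, y, z, w].
In Python, from station import manip gives the robot as it stands.
- The arm moves only by the tool step_arm, never from a script. Its argument "targets" is text: rows parted by semicolons, each of 4 numbers parted by spaces: the shift along the tool's x, y, z in mm, then the turn about the tool's z in degrees. A call has 1 to 12 rows; each row is the pose to reach, as a shift and turn from the pose commanded when the call began, along the tool's axes at that moment; what a row does not reach only later rows make up. A row lasts 1/10 s, in which the tool goes at most 50 mm and 8.59 degrees, less where a joint would pass 70% of its speed; a pose out of reach is approached as far as the arm can. A call with a gripper value outside its range is refused whole. "gripper" is the closure, from 0 (fully open) to 1 (shut), set as the call begins (left out, the last holds). The fingers move at their own pace and stop on an object; "squeeze" is the grip in N (left out, the last holds). Time passes only in rows, so rows that repeat a pose let the fingers close. It gives the time, the measured TCP pose, the force, the opening and the grip force at its end, in the units of the state.
- manip.sense(): the state, without advancing time (a new reading comes with each control period).
- manip.snapshot(name): name is "scene" or "top" or "wrist"; returns the picture (420x560x3 uint8, red, green, blue); there is no depth.
- manip.get_calibration(name): a dict with "fov_y" (degrees; the focal length in pixels is half the picture's height over the tangent of half this angle, whatever the lens; pixels are square), "cx", "cy" (the principal point, pixels), "extrinsics" (4x4, takes a point from camera to world coordinates); the wrist camera has in their place "tool_from_camera" (4x4, takes a point from camera to tool coordinates, whose origin is the TCP and whose axes are the flange's). Camera axes: x right, y down, z forward; pixel columns grow to the right and rows downward; lengths in m; the calibration is good to about 2 mm. A picture is of the moment at which its call begins: read the wrist's pose just before it. get_calibration takes no time and is no camera call.
- manip.sign_off(): hands the job in; it is judged then, once.
Trained networks look in the newest picture that a camera, given by its name, has taken for a name from the list of things; names that differ only in an ending like _2 or _b are one class to them, and where a whole thing is asked for, a point or a joint stands for the part that bears it (a point fixed in the world has none). Each returns a list of dicts, best first, with "p" (0 to 1); they miss things now and then, are a little off and sometimes report something else, mostly with a low value. They report only what shows in the picture. A call takes as long as a camera call.
- manip.recognise(camera, query): "position" ([column, row] in pixels, amid what is visible of it).
- manip.masks_of(camera, query): "pixels" (420x560 bool, what is visible of it) and "position" ([column, row] in pixels, amid what is visible of it).
- manip.mark_of(camera, query): "position" ([column, row] in pixels: a listed point, or the origin of a listed thing).
The state is a dict: "t": time; "q": joint angles; "qd": joint speeds; "tau": joint torques, N m; "tcp_pos": TCP position; "tool_rot": TCP orientation; "force": force on the tool from outside, world axes, zero at the start; "ft_torque": the same for the moment, N m; "finger_gap": opening from 0.0 (shut) to 1.0 (fully open); "gripper_force": force on a finger pad.
Only numpy, scipy, OpenCV 4.12 (cv2) and the standard library are available. Lean on these libraries where they do the work, as an engineer would, in place of code of your own. Each camera call takes 0.05 s, during which the arm holds its last target. There are 200 camera calls.

## Task

The felt polishing wheel on the knock-out stand is to go onto a thicker spindle, so its brass reducing bush must come out. Take the medium drift from the wooden block, feel its pilot home into the bush without driving the bush down, then press the bush steadily right down and clear of the hub, never bearing on the wheel or bush with more than 25 N and keeping the gripper itself off the clean felt. Put the drift back in its own hole, seated on its collar, and leave the other two drifts alone.

Things in the scene. Friction and masses are not known exactly. Their poses are not given: they have to be found in the camera images.
- stand: Knock-out stand, fixed: grey base plate 190 x 190 x 12 mm, origin under its centre on the bench, z up. On it two steel parallels along x; on these a felt polishing wheel (150 across, 25 thick) lies flat, underside 52 mm above the bench, inside four stop pins (tops 68 mm high). It was laid in by eye: its axis is up to 7 mm off the stand's axis along x and along y. A side push of 14 N slides it.
- nest (a point): Point on the STAND's axis, 86 mm above the bench: the height of the top face of the wheel's aluminium hub. NOT the bore's centre, which lies up to 7 mm from it along the stand's x and also along its y. The hub is 72 mm across, 34 mm high, with a vertical through bore of 38 mm. In it, concentric, sits the brass bush: 37 mm outside, hole 18 mm, 28 mm long, its top end 6 mm below the hub's top face.
- catch_pad (a point): Centre of the top of the 60 mm square rubber catch pad, 21 mm above the bench, 31 mm under the hub: the bush, pressed out, ends up standing on it.
- bush (a joint): How far the brass bush has been pressed down, in m, 0 at the start (lower end flush with the hub's underside). Gummed in tight: it gives at about 12 N, then slides at 12 to 15 N (more if pushed faster than 40 mm/s) and stays where it is left. Its upper end leaves the hub at 0.028; at 0.031 it stands on the catch pad and stops hard.
- drift_grip (a point): Medium drift, a steel rod upright in one hole of the block: centre of its grip, a hexagon bar 24 mm across flats, 60 mm long; z up the rod, x and the block's x square to one pair of flats. Below the grip: a collar 40 mm across, 6 mm thick, resting on the block; a stem 28 mm across, 48 mm long; a pilot 16 mm across, 16 mm long, square-edged, its tip 100 mm below this point. 0.3 to 0.5 kg.
- drift_shoulder (a point): Point on the medium drift's axis at the shoulder between stem and pilot, 84 mm below the grip's centre, 16 mm above the tip. The shoulder bears on the end of the bush when the pilot is home.
- drift: The same medium drift: of the three grips it is the middle one in thickness and in height. Origin at the tip of its pilot, z up along the rod.
- block: Wooden drift block, fixed: 75 mm (x) by 230 mm (y) by 72 mm high, origin under its centre on the bench. Three vertical holes, 34 mm wide, 66 mm deep, in a row along its y at -75, 0 and +75 mm. Each holds one drift, in any order.
- drift_stout: The stout drift, to be left alone: hexagon grip 35 mm across flats, 42 mm tall above the same collar; origin at the tip of its pilot, the top of its grip 112 mm above it.
- drift_slim: The slim drift, to be left alone: hexagon grip 14 mm across flats, 75 mm tall above the same collar; origin at the tip of its pilot, the top of its grip 145 mm above it.

How it is judged:
On the way, in this order (a step that is already met when the one before it is completed fails the run):
1. the pilot is home in the bush, shoulder on the bush's end, with the bush driven down less than 3 mm (z of drift_shoulder in the frame of stand below 0.083 m and horizontal distance between drift_shoulder and stand below 0.014 m and value of joint bush below 0.003 m), for 0.1 s.
2. the bush is pressed clear of the hub (value of joint bush above 0.0285 m), for 0.1 s.
At the end, for the whole second after the job is handed in: the bush is at least 28.5 mm down, clear of the hub; the drift stands at rest in its own hole (within 8 mm of where it stood, within 0.08 rad of upright) (value of joint bush above 0.0285 m and distance of drift_grip from where it was at the start of the episode below 0.008 m and angle between drift_grip's own z axis and vertical below 0.08 rad and linear speed of drift below 0.02 m/s); the robot touches nothing.
It fails at once if the drift bears on the wheel, bush or stand with more than 25 N (contact force between drift and stand above 25 N).
It fails at once if the gripper or arm itself presses on the wheel or stand with more than 5 N (contact force between any of the arm, the fingers and stand above 5 N).
It fails at once if one of the other drifts is moved more than 15 mm (distance of any of drift_stout, drift_slim from where it was at the start of the episode above 0.015 m).
It also fails if it takes over 72 s, if anything falls off the work surface, if the arm or the gripper's body presses on something with over 40 N, if the wrist force passes 120 N, or if a joint passes its speed limit or range.

## Working session

There is one attempt and no reset: what is moved stays moved. The work goes in short steps, Python scripts to look and compute and a tool call to move; the robot and the scene stay as the last step left them, time stands still between calls to the robot, and variables do not carry over. Pictures are saved under pics/ and viewed, at most 10 in all, crops included, and the job is handed in when it is done.

Besides the shell and the picture viewer there is one more tool, called after "Call:" as a command line: name --argument value ..., lists and objects as JSON in quotes. step_arm: Moves the arm, as the interface text tells. Its arguments: {"type":"object","properties":{"targets":{"type":"string"},"gripper":{"type":"number"},"squeeze":{"type":"number"}},"required":["targets"]}

```bash
mkdir -p pics
cat > h.py <<'E'
from station import manip as m
import numpy as np, cv2
from scipy.spatial.transform import Rotation as R
def cam(n,s=None):
    c=m.get_calibration(n)
    if n=="wrist":
        T=np.eye(4);T[:3,:3]=R.from_quat(s["tool_rot"]).as_matrix();T[:3,3]=s["tcp_pos"]
        E=T@np.array(c["tool_from_camera"])
    else: E=np.array(c["extrinsics"])
    return E,210/np.tan(np.radians(c["fov_y"]/2)),c["cx"],c["cy"]
def ray(C,p,z):
    E,f,cx,cy=C
    d=E[:3,:3]@np.array([(p[0]-cx)/f,(p[1]-cy)/f,1]);o=E[:3,3]
    return o+d*(z-o[2])/d[2]
def snap(n,name=None):
    s=m.sense();im=m.snapshot(n)
    if name: cv2.imwrite(f"pics/{name}.png",im[:,:,::-1])
    return cam(n,s),im
E
python3 - <<'E'
from h import *
for n in ["scene","top"]:
    C,im=snap(n,n+"0")
    print(n,C[0][:3,3].round(3),C[1:])
    for q,z in [("stand",0),("nest",.086),("catch_pad",.021),("drift_grip",.108),("drift",.008),("block",0),("drift_stout",.008),("drift_slim",.008)]:
        for f in (m.mark_of,):
            for d in f(n,q)[:2]: print(q,np.round(d["position"]),round(d["p"],2),ray(C,d["position"],z).round(3))
print(m.sense())
E
```

```text
scene [ 1.008 -0.403  0.56 ] (np.float64(457.5251192967763), 280.6398997681833, 204.65578241563742)
stand [198. 310.] 0.67 [ 0.565 -0.156  0.   ]
nest [190. 270.] 0.59 [ 0.561 -0.157  0.086]
drift_grip [325. 184.] 0.92 [0.562 0.136 0.108]
block [344. 212.] 0.6 [0.552 0.216 0.   ]
top [0.359 0.03  1.13 ] (np.float64(502.1254073068711), 275.50660130535306, 221.64273033435234)
stand [375. 221.] 0.65 [ 0.564 -0.159  0.   ]
nest [381. 214.] 0.75 [ 0.561 -0.159  0.086]
catch_pad [375. 220.] 0.67 [ 0.562 -0.157  0.021]
drift_grip [236. 216.] 0.75 [0.563 0.144 0.108]
drift_grip [374. 221.] 0.52 [ 0.543 -0.139  0.108]
drift [241. 229.] 0.75 [0.552 0.145 0.008]
block [214. 229.] 0.97 [0.557 0.209 0.   ]
drift_stout [177. 231.] 0.85 [0.553 0.291 0.008]
drift_slim [211. 232.] 0.81 [0.548 0.215 0.008]
{'t': 0.9, 'q': array([ 1.11547958e+00,  5.27457932e-01,  1.43267823e+00,  1.60286979e-06,
        1.18140240e+00, -1.78480470e-01]), 'qd': array([ 0.00069463,  0.00142435,  0.00136389, -0.00134215,  0.00033769,
       -0.00031852]), 'tau': array([ 4.03122449e-04, -4.42297590e+01, -1.78428018e+01, -2.25203157e-04,
        6.54003888e-04, -3.12165866e-06]), 'tcp_pos': array([0.17077626, 0.60120577, 0.23134322]), 'tool_rot': array([1.37976857e-01, 9.90435453e-01, 2.59285598e-05, 7.72299456e-06]), 'force': array([-0.65109527,  0.31188227,  0.39582365]), 'ft_torque': array([ 0.02187453, -0.03252688, -0.00919929]), 'gripper_force': 0.0, 'finger_gap': 1.0036403018215638}
```

View pics/top0.png

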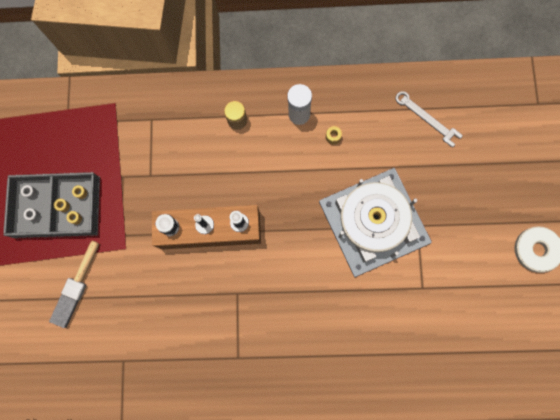

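View pics/scene0.png

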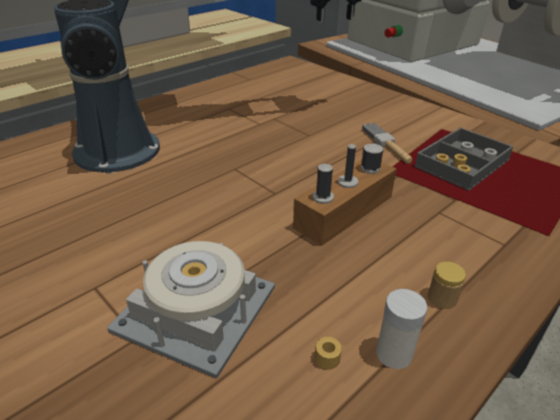

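Call:
step_arm --targets "-495 -335 -70 74;-495 -335 -70 74;-495 -335 -70 74;-495 -335 -70 74;-495 -335 -70 74;-495 -335 -70 74;-495 -335 -70 74;-495 -335 -70 74;-495 -335 -70 74;-495 -335 -70 74;-495 -335 -70 74;-495 -335 -70 74"

```text
t: 2.1
tcp_pos: [0.5553, 0.1433, 0.3016]
tool_rot: [0.706, 0.708, 0.0, 0.0]
force: [0.6, 1.5, 0.2]
finger_gap: 0.999
gripper_force: 0.0
```

Run:
```python
from h import *
print(np.round(m.get_calibration("wrist")["tool_from_camera"],3))
s=m.sense();print(s["t"],s["tcp_pos"],s["tool_rot"],s["q"],s["force"])
C,im=snap("wrist","w1")
for q,z in [("drift_grip",.108),("drift",.008),("block",0),("drift_stout",.008),("drift_slim",.008)]:
    for d in m.mark_of("wrist",q)[:2]: print(q,np.round(d["position"]),round(d["p"],2),ray(C,d["position"],z).round(4))
```

```text
[[-0.001 -0.948 -0.318  0.081]
 [ 1.    -0.    -0.001  0.001]
 [ 0.001 -0.318  0.948 -0.143]
 [ 0.     0.     0.     1.   ]]
2.1 [0.55531175 0.14325434 0.30159974] [7.06341250e-01 7.07871424e-01 2.79929051e-04 8.64969467e-05] [5.75575833e-02 3.82986333e-01 1.47768818e+00 2.54525752e-04
 1.28038534e+00 5.53207734e-02] [0.64716345 1.48126084 0.22654672]
drift_grip [278. 182.] 0.77 [0.5576 0.1438 0.108 ]
drift [275. 165.] 0.66 [0.5542 0.1439 0.008 ]
drift [277. 339.] 0.21 [ 0.5583 -0.146   0.008 ]
drift_stout [276.  44.] 0.82 [0.5559 0.2921 0.008 ]
drift_slim [273. 104.] 0.69 [0.5515 0.2217 0.008 ]
```

View pics/w1.png

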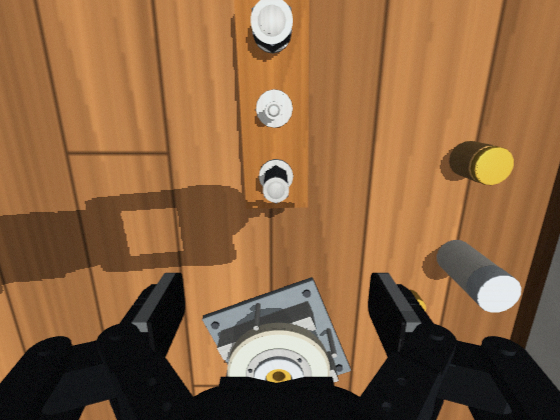

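Run:
```python
from h import *
s=m.sense();C,im=snap("wrist")
hsv=cv2.cvtColor(im,cv2.COLOR_RGB2HSV)
for q in ["block"]:
    for d in m.masks_of("wrist",q)[:1]:
        k=d["pixels"].astype(np.uint8);print(d["p"],k.sum())
        for r in (60,75,90,130,140,150,195,200):
            c=np.where(k[r])[0]
            if len(c): print(r,[ray(C,(x,r),.072).round(4)[:2] for x in (c.min()-.5,c.max()+.5)])
        P=np.array([ray(C,(x,y),.072)[:2] for y,x in zip(*np.where(k))],np.float32)
        print(cv2.minAreaRect(P*1000))
for q,z in [("drift_grip",.108),("drift_slim",.1),("drift_stout",.1)]:
    d=m.masks_of("wrist",q)[0];k=d["pixels"].astype(np.uint8)
    y,x=np.where(k);print(q,d["p"],x.min(),x.max(),y.min(),y.max())
    w=(k>0)&(hsv[...,1]<60)&(hsv[...,2]>110)
    y,x=np.where(w);print(x.min(),x.max(),y.min(),y.max())
cv2.imwrite("pics/w2.png",cv2.resize(im[0:230,200:340],None,fx=4,fy=4,interpolation=cv2.INTER_CUBIC)[320:,:,::-1])
```

```text
0.61 10300
60 [array([0.5143, 0.2688]), array([0.59 , 0.269])]
75 [array([0.5149, 0.2543]), array([0.5905, 0.2544])]
90 [array([0.5155, 0.2393]), array([0.59  , 0.2395])]
130 [array([0.5164, 0.1972]), array([0.5915, 0.1974])]
140 [array([0.5172, 0.1862]), array([0.5919, 0.1864])]
150 [array([0.5169, 0.175 ]), array([0.5923, 0.1752])]
195 [array([0.5189, 0.1216]), array([0.5931, 0.1218])]
200 [array([0.5188, 0.1153]), array([0.5933, 0.1156])]
((553.626708984375, 213.19183349609375), (75.06096649169922, 222.41510009765625), 1.5110841989517212)
drift_grip 0.57 262 295 161 204
262 295 162 204
drift_slim 0.73 260 294 92 129
260 294 92 129
drift_stout 0.75 254 295 0 54
254 295 0 53
```

View pics/w2.png

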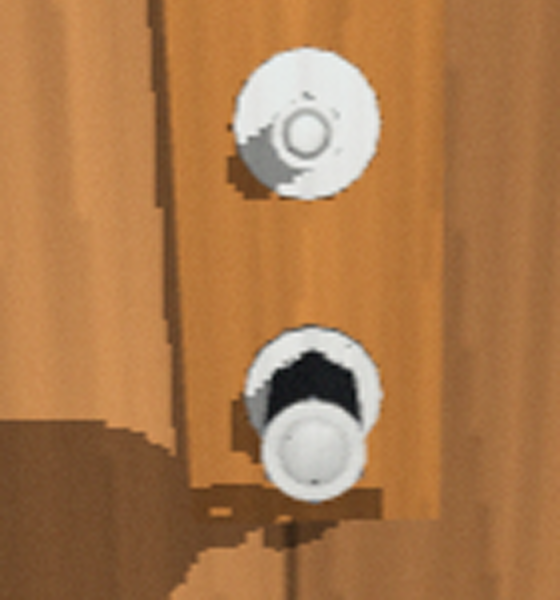

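Run:
```python
from h import *
s=m.sense();C=cam("wrist",s);print(s["tcp_pos"])
print(ray(C,(278.3,192.5),.138),ray(C,(278.8,161.5),.078),ray(C,(260.5,175),.078),ray(C,(295.5,175),.078))
print(ray(C,(276.5,111),.078),ray(C,(280,209),.072))
```

```text
[0.55343198 0.14615213 0.3011442 ]
[0.55585676 0.14325387 0.138     ] [0.55664486 0.16330584 0.078     ] [0.53562677 0.14758421 0.078     ] [0.57601752 0.14774577 0.078     ]
[0.55379453 0.21825769 0.078     ] [0.55852713 0.10436184 0.072     ]
```

Call:
step_arm --targets "0 1 50 -1.4;0 1 90 -1.4;0 1 110 -1.4;0 1 110 -1.4;0 1 110 -1.4"

```text
t: 3.15
tcp_pos: [0.5555, 0.1455, 0.1915]
tool_rot: [0.697, 0.717, 0.0, 0.0]
force: [0.0, -0.7, 0.4]
finger_gap: 1.003
gripper_force: 0.0
```

Run:
```python
from h import *
for i in range(3):
    s=m.sense();print(s["t"],s["tcp_pos"],R.from_quat(s["tool_rot"]).as_matrix()[:2,1],s["force"])
    C,im=snap("wrist","w3")
print(m.mark_of("wrist","drift_grip")[:1],[ray(C,d["position"],.108) for d in m.mark_of("wrist","drift_grip")[:1]])
```

```text
3.15 [0.55547795 0.14554699 0.19151616] [0.99961581 0.02771407] [ 0.03344863 -0.73995165  0.37933809]
3.2 [0.55621499 0.14551254 0.19241556] [0.99961579 0.02759446] [-0.15849207  0.80069278 -0.0160028 ]
3.25 [0.55652697 0.14542482 0.19286587] [0.99961752 0.02740626] [ 0.2357438  -0.12385975  0.82652728]
[{'position': [273.2, 218.5], 'p': 0.61}] [array([0.55503336, 0.14379998, 0.108     ])]
```

View pics/w3.png

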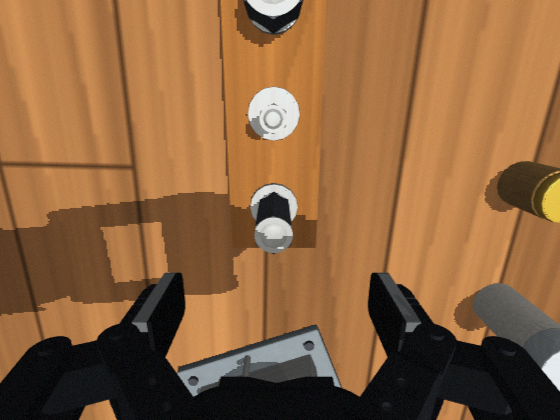

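Call:
step_arm --targets "0 -1 40 0;0 -1 75 0;0 -1 95 0;0 -1 96 0;0 -1 96 0;0 -1 96 0"

```text
t: 4.0
tcp_pos: [0.5556, 0.1451, 0.0968]
tool_rot: [0.698, 0.717, 0.001, 0.001]
force: [0.6, -0.5, 0.6]
finger_gap: 1.003
gripper_force: 0.0
```

Call:
step_arm --targets "0 0 0 0;0 0 0 0;0 0 0 0;0 0 0 0;0 0 0 0;0 0 0 0;0 0 0 0;0 0 0 0" --gripper 1 --squeeze 80

```text
t: 4.8
tcp_pos: [0.5547, 0.145, 0.0956]
tool_rot: [0.698, 0.717, 0.0, 0.0]
force: [-0.2, -0.1, 5.4]
finger_gap: 0.268
gripper_force: 78.3
```

Run:
```python
from h import *
s=m.sense();print(s)
```

```text
{'t': 4.8, 'q': array([ 6.09218337e-02,  6.46926939e-01,  1.67690101e+00, -4.45381767e-06,
        8.16655981e-01,  3.40453143e-02]), 'qd': array([ 1.10174989e-03,  3.28775247e-03,  8.63175041e-04, -9.62378803e-04,
        9.59385173e-05, -2.14914654e-05]), 'tau': array([ 9.42876359e-03, -4.02889395e+01, -1.04841837e+01, -3.80161699e-03,
       -5.44759026e-02,  1.02264392e-03]), 'tcp_pos': array([0.55470083, 0.1450406 , 0.09557371]), 'tool_rot': array([6.97539737e-01, 7.16545886e-01, 4.09063812e-04, 3.74145466e-04]), 'force': array([-0.24795663, -0.14107918,  5.36377847]), 'ft_torque': array([-0.05178634,  0.07799316,  0.02533377]), 'gripper_force': 78.32435983233154, 'finger_gap': 0.26763661632736646}
```

Call:
step_arm --targets "0 0 -10 0;0 0 -30 0;0 0 -55 0;0 0 -80 0;0 0 -105 0;0 0 -115 0;0 0 -115 0"

```text
t: 5.5
tcp_pos: [0.5545, 0.1451, 0.2109]
tool_rot: [0.697, 0.717, 0.001, 0.001]
force: [0.2, -0.7, -4.3]
finger_gap: 0.269
gripper_force: 79.6
```

Call:
step_arm --targets "-20 0 0 0;-60 0 0 0;-105 0 0 0;-150 -1 0 0;-195 -2 0 0;-240 -2 0 0;-285 -3 0 0;-315 -3 0 0;-332 -3 0 0;-337 -3 0 0;-337 -3 0 0;-337 -3 0 0"

```text
t: 6.7
tcp_pos: [0.5598, -0.1899, 0.2095]
tool_rot: [0.697, 0.717, 0.0, -0.001]
force: [0.2, 0.9, -3.9]
finger_gap: 0.271
gripper_force: 79.4
```

Run:
```python
from h import *
s=m.sense();print(s["t"],s["tcp_pos"],s["tool_rot"],s["force"],s["finger_gap"])
C,im=snap("wrist","w4")
for q,z in [("nest",.086),("stand",0),("bush",.08),("drift",.123),("drift_shoulder",.139),("drift_grip",.223)]:
    for d in m.mark_of("wrist",q)[:2]: print(q,np.round(d["position"],1),round(d["p"],2),ray(C,d["position"],z).round(4))
for d in m.masks_of("wrist","bush")[:2]: print("bush",d["p"],d["pixels"].sum(),d["position"],ray(C,d["position"],.08))
s=m.sense();print(s["tcp_pos"],s["force"])
```

```text
6.7 [ 0.55977298 -0.18993963  0.20951909] [ 6.97065512e-01  7.17006362e-01  8.76930754e-05 -1.24099997e-03] [ 0.19094951  0.86762999 -3.92246424] 0.27093814267042565
nest [279.  162.6] 0.68 [ 0.5613 -0.156   0.086 ]
stand [274.  147.4] 0.86 [ 0.5565 -0.1548  0.    ]Traceback (most recent call last):
  File "<stdin>", line 5, in <module>
ValueError: it knows: block, catch_pad, drift, drift_grip, drift_shoulder, drift_slim, drift_stout, nest, stand
```

View pics/w4.png

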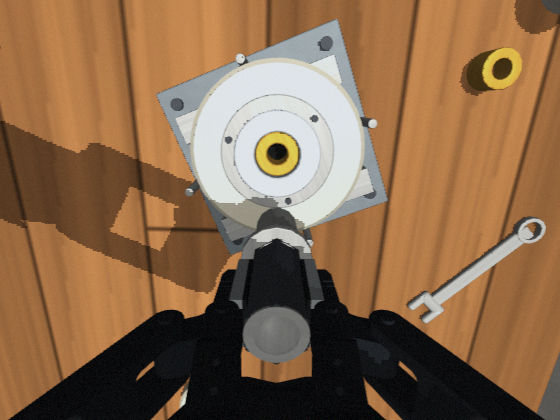

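```bash
cat >> h.py <<'E'
def brass(C,im,z=.080):
    hsv=cv2.cvtColor(im,cv2.COLOR_RGB2HSV)
    k=((hsv[...,1]>110)&(hsv[...,0]>15)&(hsv[...,0]<40)&(hsv[...,2]>90)).astype(np.uint8)
    k[:, :200]=0;k[:,350:]=0;k[250:]=0
    n,l,st,ce=cv2.connectedComponentsWithStats(k)
    i=1+np.argmax(st[1:,4]);c=max(cv2.findContours((l==i).astype(np.uint8),0,1)[0],key=len)
    P=np.array([ray(C,p[0],z)[:2] for p in c])*1000
    (e,r)=cv2.minEnclosingCircle(P.astype(np.float32))
    return cv2.fitEllipse(c),cv2.fitEllipse(P.astype(np.float32)),e,r
E
python3 - <<'E'
from h import *
s=m.sense();C,im=snap("wrist")
print(s["tcp_pos"]);print(brass(C,im))
for q,z in [("drift",.123),("drift_shoulder",.139)]:
    for d in m.mark_of("wrist",q)[:2]: print(q,np.round(d["position"],1),round(d["p"],2),ray(C,d["position"],z).round(4))
cv2.imwrite("pics/w5.png",cv2.convertScaleAbs(cv2.resize(im[120:260,210:350,::-1],None,fx=4,fy=4,interpolation=cv2.INTER_CUBIC),alpha=1.6,beta=10))
E
```

```text
[ 0.56021606 -0.19018822  0.21007204]
(((276.13165283203125, 152.68682861328125), (42.891273498535156, 43.122047424316406), 165.70809936523438), ((559.32568359375, -149.627685546875), (36.06833267211914, 36.15631103515625), 47.53730392456055), (559.4462280273438, -149.59744262695312), 18.5196533203125)
drift [272.  217.9] 0.82 [ 0.5574 -0.1921  0.123 ]
drift_shoulder [276.1 227.7] 0.57 [ 0.5606 -0.1937  0.139 ]
```

View pics/w5.png

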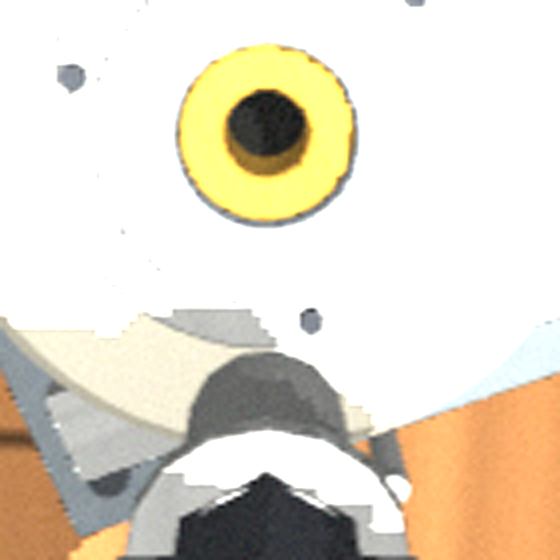

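Run:
```python
from h import *
s=m.sense();C=cam("wrist",s);print(s["tcp_pos"],C[1:],C[0][:3,3])
print(ray(C,(276.9,208),.1385)-[0,.014,0],ray(C,(257.5,221),.1385),ray(C,(296.3,221),.1385))
```

```text
[ 0.56039161 -0.19101121  0.21028337] (np.float64(322.3724610134141), 276.10728452948194, 210.41733253618085) [ 0.55858235 -0.10987526  0.35283261]
[ 0.56098765 -0.19400837  0.1385    ] [ 0.54751047 -0.19008622  0.1385    ] [ 0.57501461 -0.18932295  0.1385    ]
```

Call:
step_arm --targets "12 0 0 0;30 0 0 0;41 0 5 0;44 -0.5 15 0;44 -0.5 23 0;44 -0.5 28 0;44 -0.5 28 0;44 -0.5 28 0"

```text
t: 7.8
tcp_pos: [0.5587, -0.1486, 0.1818]
tool_rot: [0.698, 0.716, -0.0, -0.0]
force: [-0.2, 0.6, -4.6]
finger_gap: 0.272
gripper_force: 79.4
```

Run:
```python
from h import *
s=m.sense();C,im=snap("wrist");print(s["tcp_pos"],s["tool_rot"],s["force"])
cv2.imwrite("pics/w6.png",cv2.convertScaleAbs(cv2.resize(im[140:280,206:346,::-1],None,fx=4,fy=4,interpolation=cv2.INTER_CUBIC),alpha=1.5,beta=15))
```

```text
[ 0.55872556 -0.1485739   0.18182761] [ 6.97795457e-01  7.16297073e-01 -5.94422359e-05 -1.91565397e-05] [-0.16666614  0.55418487 -4.62225834]
```

View pics/w6.png

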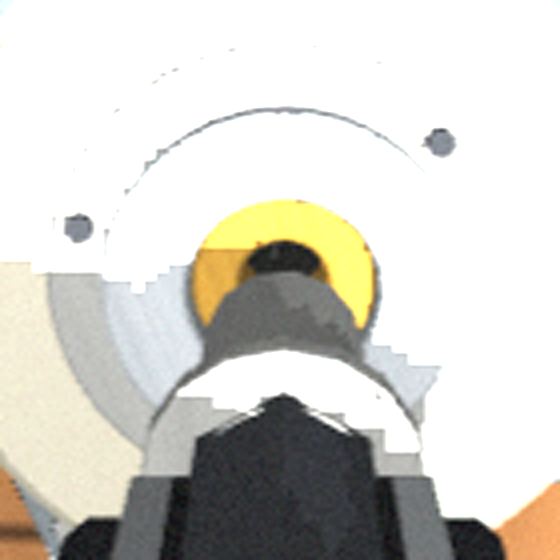

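Run:
```python
from h import *
s=m.sense();C=cam("wrist",s)
p=lambda x,y:(206+x/4-.4,140+y/4-.4)
print("bush y",ray(C,p(284,198),.08)[1]-.0185,ray(C,p(286,240),.08)[1]-.009)
print("bush x",(ray(C,p(190,272),.08)+ray(C,p(377,280),.08))[0]/2,(ray(C,p(245,265),.08)+ray(C,p(327,265),.08))[0]/2)
print("stem y",ray(C,p(284,270),.111)[1]-.014,"x",(ray(C,p(205,335),.111)+ray(C,p(363,330),.111))[0]/2)
```

```text
bush y -0.15052735047811294 -0.14959475292340157
bush x 0.5595808663948629 0.5599994091222971
stem y -0.15078368642387346 x 0.5596158225081548
```

Call:
step_arm --targets "0.4 0.2 5 0;0.4 0.2 9 0;0.4 0.2 12 0;0.4 0.2 13 0;0.4 0.2 13.5 0;0.4 0.2 13.5 0"

```text
t: 8.45
tcp_pos: [0.5588, -0.1476, 0.1686]
tool_rot: [0.698, 0.717, -0.0, -0.0]
force: [0.0, 0.4, -5.3]
finger_gap: 0.274
gripper_force: 79.4
```

Call:
step_arm --targets "0 0 0.5 0;0 0 1 0;0 0 1 0"

```text
t: 8.75
tcp_pos: [0.5588, -0.1476, 0.1676]
tool_rot: [0.698, 0.717, 0.0, 0.0]
force: [-1.0, 0.0, -4.1]
finger_gap: 0.27
gripper_force: 79.4
```

Call:
step_arm --targets "0 0 0.5 0;0 0 1 0;0 0 1 0"

```text
t: 9.05
tcp_pos: [0.5587, -0.1475, 0.1665]
tool_rot: [0.698, 0.717, -0.0, -0.0]
force: [0.1, 0.5, -4.4]
finger_gap: 0.268
gripper_force: 79.4
```

Call:
step_arm --targets "0 0 0.5 0;0 0 1 0;0 0 1 0"

```text
t: 9.35
tcp_pos: [0.5587, -0.1475, 0.1655]
tool_rot: [0.698, 0.717, -0.0, -0.0]
force: [0.0, 1.0, -4.5]
finger_gap: 0.272
gripper_force: 79.4
```

Call:
step_arm --targets "0 0 0.5 0;0 0 1 0;0 0 1 0"

```text
t: 9.65
tcp_pos: [0.5588, -0.1475, 0.1645]
tool_rot: [0.698, 0.717, -0.0, -0.0]
force: [0.8, -0.3, -3.7]
finger_gap: 0.271
gripper_force: 79.4
```

Call:
step_arm --targets "0 0 0.5 0;0 0 1 0;0 0 1 0"

```text
t: 9.95
tcp_pos: [0.5587, -0.1475, 0.1635]
tool_rot: [0.698, 0.717, -0.0, -0.0]
force: [-0.7, -0.5, -4.2]
finger_gap: 0.275
gripper_force: 79.4
```

Call:
step_arm --targets "0 0 0.7 0;0 0 1.4 0;0 0 2 0;0 0 2 0"

```text
t: 10.35
tcp_pos: [0.5587, -0.1475, 0.1615]
tool_rot: [0.698, 0.717, -0.0, -0.0]
force: [-0.7, 0.4, -3.5]
finger_gap: 0.275
gripper_force: 79.4
```

Call:
step_arm --targets "0 0 0.7 0;0 0 1.4 0;0 0 2 0;0 0 2 0"

```text
t: 10.75
tcp_pos: [0.5587, -0.1475, 0.1595]
tool_rot: [0.698, 0.717, -0.0, -0.0]
force: [-0.8, -0.5, -3.7]
finger_gap: 0.272
gripper_force: 79.4
```

Call:
step_arm --targets "0 0 0.7 0;0 0 1.4 0;0 0 2 0;0 0 2 0"

```text
t: 11.15
tcp_pos: [0.5587, -0.1475, 0.1575]
tool_rot: [0.698, 0.717, -0.0, -0.0]
force: [0.6, 1.3, -4.5]
finger_gap: 0.266
gripper_force: 79.4
```

Call:
step_arm --targets "0 0 0.7 0;0 0 1.4 0;0 0 2 0;0 0 2 0"

```text
t: 11.55
tcp_pos: [0.5587, -0.1475, 0.1555]
tool_rot: [0.698, 0.717, -0.0, -0.0]
force: [0.1, -1.0, -3.8]
finger_gap: 0.271
gripper_force: 79.4
```

Call:
step_arm --targets "0 0 0.7 0;0 0 1.4 0;0 0 2 0;0 0 2 0"

```text
t: 11.95
tcp_pos: [0.5587, -0.1475, 0.1535]
tool_rot: [0.698, 0.717, -0.0, -0.0]
force: [0.3, 0.1, -3.5]
finger_gap: 0.268
gripper_force: 79.4
```

Call:
step_arm --targets "0 0 0.5 0;0 0 1 0;0 0 1 0;0 0 1 0"

```text
t: 12.35
tcp_pos: [0.5588, -0.1476, 0.1526]
tool_rot: [0.698, 0.717, -0.0, 0.0]
force: [-0.3, -0.3, -4.2]
finger_gap: 0.269
gripper_force: 79.4
```

Call:
step_arm --targets "0 0 0.5 0;0 0 1 0;0 0 1 0;0 0 1 0"

```text
t: 12.75
tcp_pos: [0.5588, -0.1476, 0.1516]
tool_rot: [0.698, 0.717, 0.0, 0.0]
force: [0.3, 0.3, -3.7]
finger_gap: 0.271
gripper_force: 79.6
```

Call:
step_arm --targets "0 0 0.5 0;0 0 0.5 0;0 0 0.5 0"

```text
t: 13.05
tcp_pos: [0.5589, -0.1476, 0.1516]
tool_rot: [0.698, 0.717, 0.0, 0.0]
force: [-0.2, 0.1, 1.5]
finger_gap: 0.272
gripper_force: 80.0
```

Call:
step_arm --targets "0 0 0.5 0;0 0 0.5 0;0 0 0.5 0"

```text
t: 13.35
tcp_pos: [0.5589, -0.1477, 0.1515]
tool_rot: [0.697, 0.717, 0.0, 0.0]
force: [-1.6, -0.1, 5.2]
finger_gap: 0.269
gripper_force: 80.6
```

Call:
step_arm --targets "0 0 0.5 0;0 0 0.5 0;0 0 0.5 0"

```text
t: 13.65
tcp_pos: [0.559, -0.1477, 0.1512]
tool_rot: [0.697, 0.717, 0.0, 0.0]
force: [-1.7, -0.3, 5.9]
finger_gap: 0.269
gripper_force: 80.7
```

Call:
step_arm --targets "0 0 0.5 0;0 0 1.2 0;0 0 2 0;0 0 3 0;0 0 4 0;0 0 5 0;0 0 6 0;0 0 7 0"

```text
t: 14.45
tcp_pos: [0.5589, -0.1477, 0.1443]
tool_rot: [0.697, 0.717, 0.0, 0.0]
force: [-2.8, 0.7, 7.1]
finger_gap: 0.27
gripper_force: 80.7
```

Call:
step_arm --targets "0 0 1 0;0 0 2 0;0 0 3 0;0 0 4 0;0 0 5 0;0 0 6 0;0 0 7 0;0 0 8 0;0 0 9 0;0 0 10 0"

```text
t: 15.45
tcp_pos: [0.5589, -0.1477, 0.1343]
tool_rot: [0.698, 0.717, 0.0, 0.0]
force: [-2.4, -0.2, 6.6]
finger_gap: 0.266
gripper_force: 80.7
```

Call:
step_arm --targets "0 0 1 0;0 0 2 0;0 0 3 0;0 0 4 0;0 0 5 0;0 0 6 0;0 0 7 0;0 0 8 0;0 0 9 0"

```text
t: 16.35
tcp_pos: [0.5589, -0.1477, 0.1253]
tool_rot: [0.697, 0.717, 0.0, 0.0]
force: [-2.2, 0.6, 6.3]
finger_gap: 0.272
gripper_force: 80.7
```

Call:
step_arm --targets "0 0 0.8 0;0 0 1.6 0;0 0 2.4 0;0 0 3 0;0 0 3.4 0;0 0 3.4 0"

```text
t: 16.95
tcp_pos: [0.5589, -0.1477, 0.1218]
tool_rot: [0.697, 0.717, 0.0, 0.0]
force: [-1.2, 0.4, 7.5]
finger_gap: 0.27
gripper_force: 80.7
```

Call:
step_arm --targets "0 0 0.4 0;0 0 0.4 0;0 0 0.4 0"

```text
t: 17.25
tcp_pos: [0.559, -0.1477, 0.1214]
tool_rot: [0.697, 0.717, 0.0, 0.0]
force: [-2.6, 1.0, 5.4]
finger_gap: 0.272
gripper_force: 80.7
```

Call:
step_arm --targets "0 0 0.4 0;0 0 0.4 0;0 0 0.4 0"

```text
t: 17.55
tcp_pos: [0.5589, -0.1476, 0.121]
tool_rot: [0.698, 0.717, 0.0, 0.0]
force: [-2.0, 0.8, 6.1]
finger_gap: 0.271
gripper_force: 80.7
```

Call:
step_arm --targets "0 0 0.4 0;0 0 0.4 0;0 0 0.4 0"

```text
t: 17.85
tcp_pos: [0.559, -0.1477, 0.1206]
tool_rot: [0.698, 0.717, 0.0, 0.0]
force: [-3.1, 0.5, 6.0]
finger_gap: 0.273
gripper_force: 80.7
```

Call:
step_arm --targets "0 0 -2 0;0 0 -8 0;0 0 -18 0;0 0 -30 0;0 0 -45 0;0 0 -62 0;0 0 -80 0;0 0 -90 0;0 0 -91 0;0 0 -91 0"

```text
t: 18.85
tcp_pos: [0.5586, -0.1475, 0.2106]
tool_rot: [0.698, 0.717, -0.0, 0.0]
force: [-0.2, 0.7, -3.6]
finger_gap: 0.269
gripper_force: 79.4
```

Call:
step_arm --targets "15 0 0 0;50 0 0 0;92.6 0.3 0 0;137.6 1.3 0 0;182.6 2 0 0;225 3 0 0;260 3.3 0 0;280 3.3 0 0;289 3.3 0 0;292.6 3.3 0 0;292.6 3.3 0 0;292.6 3.3 0 0"

```text
t: 20.05
tcp_pos: [0.5542, 0.144, 0.2103]
tool_rot: [0.698, 0.716, -0.0, -0.0]
force: [1.0, -0.1, -4.2]
finger_gap: 0.268
gripper_force: 79.4
```

Run:
```python
from h import *
s=m.sense();print(s["t"],s["tcp_pos"],s["tool_rot"],s["force"],s["finger_gap"])
C,im=snap("wrist","w7")
a=im[100:380,180:380,::-1]; m.snapshot
t=m.snapshot("top"); b=t[170:270,330:430,::-1]
A=cv2.resize(a,(400,560)); B=cv2.resize(b,(400,400)); o=np.zeros((560,800,3),np.uint8); o[:,:400]=A;o[:400,400:]=B
cv2.imwrite("pics/w7.png",o)
```

```text
20.05 [0.55424567 0.14396479 0.21027728] [ 6.97949985e-01  7.16146411e-01 -3.70927621e-04 -9.32881403e-07] [ 0.96729027 -0.10048621 -4.18028113] 0.26768416350303786
```

View pics/w7.png

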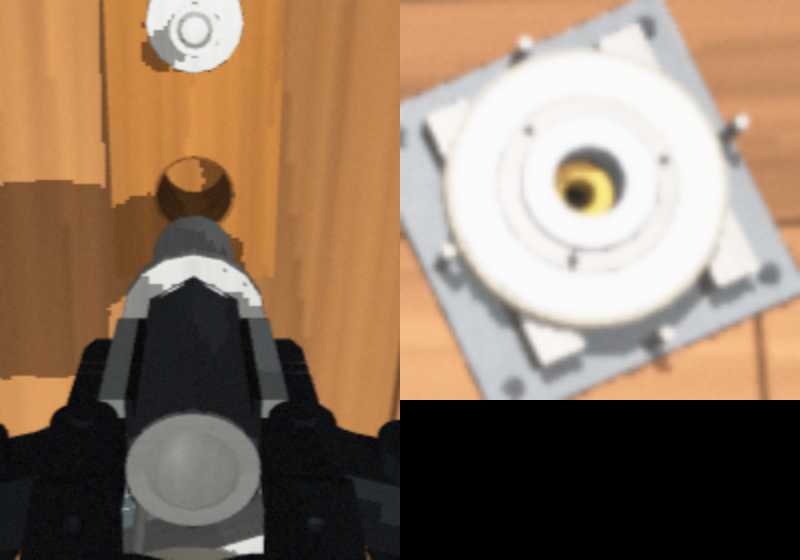

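Call:
step_arm --targets "0 0 15 0;0 0 32 0;0 0 42 0;0 0 48 0;0 0 52 0;0 0 56 0;0 0 56 0"

```text
t: 20.85
tcp_pos: [0.5542, 0.145, 0.1544]
tool_rot: [0.698, 0.717, -0.0, -0.0]
force: [0.2, 0.1, -3.7]
finger_gap: 0.268
gripper_force: 79.3
```

Call:
step_arm --targets "0 0 3 0;0 0 6 0;0 0 9 0;0 0 12 0;0 0 12 0"

```text
t: 21.35
tcp_pos: [0.5538, 0.145, 0.142]
tool_rot: [0.698, 0.717, -0.0, -0.0]
force: [-0.2, -0.0, -4.6]
finger_gap: 0.269
gripper_force: 79.3
```

Call:
step_arm --targets "0 0 3 0;0 0 6 0;0 0 9 0;0 0 12 0;0 0 12 0"

```text
t: 21.85
tcp_pos: [0.5538, 0.145, 0.1299]
tool_rot: [0.698, 0.717, -0.0, -0.0]
force: [0.1, 0.3, -3.6]
finger_gap: 0.267
gripper_force: 79.3
```

Call:
step_arm --targets "0 0 4 0;0 0 8 0;0 0 12 0;0 0 16 0;0 0 20 0;0 0 24 0;0 0 28 0;0 0 30 0;0 0 31 0;0 0 31 0"

```text
t: 22.85
tcp_pos: [0.5542, 0.145, 0.0994]
tool_rot: [0.698, 0.717, -0.0, -0.0]
force: [-0.4, 0.1, -3.6]
finger_gap: 0.266
gripper_force: 79.3
```

Remaining 4 mm down to the grasp height; then release.

Call:
step_arm --targets "0 0 1 0;0 0 2 0;0 0 3 0;0 0 3.5 0;0 0 3.5 0"

```text
t: 23.35
tcp_pos: [0.5542, 0.145, 0.0959]
tool_rot: [0.698, 0.717, -0.0, -0.0]
force: [-0.2, -0.3, -4.9]
finger_gap: 0.268
gripper_force: 79.3
```

Call:
step_arm --targets "0 0 0.5 0;0 0 0.5 0;0 0 0.5 0"

```text
t: 23.65
tcp_pos: [0.5543, 0.145, 0.0956]
tool_rot: [0.698, 0.717, 0.0, 0.0]
force: [1.1, 0.9, -2.9]
finger_gap: 0.273
gripper_force: 79.6
```

Touching down. A hair more, then open and rise.

Call:
step_arm --targets "0 0 0.3 0;0 0 0.3 0"

```text
t: 23.85
tcp_pos: [0.5543, 0.145, 0.0956]
tool_rot: [0.698, 0.717, 0.0, 0.0]
force: [-1.1, 0.5, 0.9]
finger_gap: 0.269
gripper_force: 80.0
```

Call:
step_arm --targets "0 0 0 0;0 0 0 0;0 0 0 0;0 0 0 0;0 0 0 0;0 0 0 0;0 0 0 0;0 0 0 0" --gripper 0

```text
t: 24.65
tcp_pos: [0.5542, 0.145, 0.0952]
tool_rot: [0.698, 0.717, 0.0, 0.0]
force: [0.5, 0.5, -0.3]
finger_gap: 1.002
gripper_force: 0.0
```

Call:
step_arm --targets "0 0 -10 0;0 0 -30 0;0 0 -55 0;0 0 -85 0;0 0 -125 0;0 0 -165 0;0 0 -200 0;0 0 -206 0;0 0 -206 0;0 0 -206 0"

```text
t: 25.65
tcp_pos: [0.5531, 0.1449, 0.3001]
tool_rot: [0.698, 0.717, -0.001, -0.001]
force: [0.2, -0.1, -0.5]
finger_gap: 0.999
gripper_force: 0.0
```

Run:
```python
from h import *
s=m.sense();print(s["t"],s["tcp_pos"],s["force"],s["finger_gap"])
C,im=snap("wrist")
for q,z in [("drift_grip",.108),("drift_slim",.008),("drift_stout",.008)]:
    for d in m.mark_of("wrist",q)[:1]: print(q,np.round(d["position"]),ray(C,d["position"],z).round(4))
cv2.imwrite("pics/w8.png",cv2.resize(im[0:230,200:340],None,fx=4,fy=4,interpolation=cv2.INTER_CUBIC)[320:,:,::-1])
```

```text
25.65 [0.55312821 0.14494203 0.30012819] [ 0.24257777 -0.07482476 -0.48976956] 0.9993595395462304
drift_grip [278. 182.] [0.5549 0.1456 0.108 ]
drift_slim [277. 110.] [0.5518 0.2163 0.008 ]
drift_stout [281.  46.] [0.5543 0.2913 0.008 ]
```

View pics/w8.png

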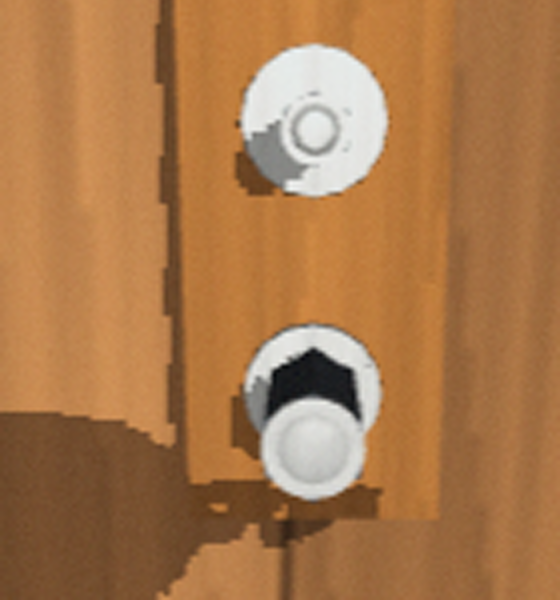

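The medium drift is seated upright in its own hole, with its grip top at (278, 192), the same as at the start. The slim drift hasn't moved either.

```bash
python3 -c "
from station import manip as m
print(m.sign_off())"
```

```text
the job is handed in; nothing more can be done
None
```

The job is handed in: the bush was pressed about 31 mm down and clear of the hub, with about 12 N the most I read on it. The medium drift is back in its own hole on its collar and the other two drifts were left alone; sign-off gave no verdict.

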